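Find the guide gap that fits, by the drag of a feeler blade

ROBOT

A 6-joint arm with a two-finger parallel gripper is mounted at the origin on the work surface; the furniture and walls round the work are solid. World frame = base frame: x ahead of the robot, y to its left, z up, the work surface at z = 0. Lengths are in m, angles in rad, forces in N, time in s.
With the tool pointing down it reaches from about 0.25 to 0.725 m from the base axis. Payload 4 kg.
Tool frame: the origin (TCP) lies on the centre line of the jaws, within the pads' length; the fingertips stand 17 mm ahead of it and the grasp point (between the pads) lies 2 mm behind it; z points along the fingers, y is the line along which they close (so a half turn about z gives the same grasp; the last joint's range is limited). The gripper opens to 85 mm and grips with 20 to 120 N. Pads are 22 mm wide; open, the fingers measure 114 mm over their backs; the gripper's body (76 mm by 85 mm) begins 54 mm behind the grasp point. The pads swing forward as they close: fully open they stand 13 mm farther back than shut.
Start: joints at [-1.344, 0.241, 0.005, 1.335, 0, 1.571], TCP at [0.112, -0.487, 0.248] pointing down, gripper open.
Joint ranges: [-2.72, 2.72], [-1.05, 1.87], [-1.09, 1.28], [-1.99, 2.15], [-1.42, 1.44], [-3.14, 3.14]. Speed limits (rad/s): [2.79, 2.79, 3.14, 3.14, 3.14, 3.14].

INTERFACE

Orientations are given as a unit quaternion [x, y, z, w].
In Python, from workcell import get_obs, imaging, order gives the robot as it stands.
- The arm moves only by the tool apply_moves, never from a script. Its argument "targets" is a list that holds one entry, the list of rows, each a list of 5 numbers: the shift along the world's x, y, z in units of 40 mm (1.0 is 40 mm), then the turn about the world's z in degrees, then the gripper command: -1 is shut, 1 is fully open, values between are in proportion. In form: [[[dx, dy, dz, turn, fingers], ...]]. A call has 1 to 8 rows; each row shifts and turns the commanded pose from where the row before left it; what a row does not reach is not made up. A row lasts 1/12 s, in which the tool goes at most 41.7 mm and 7.16 degrees, less where a joint would pass 70% of its speed; a pose out of reach is approached as far as the arm can. A call is refused whole if a number of a shift passes 1 or a number of a turn 7.16, either way. A call with a gripper value outside its range is refused whole. The fingers move at their own pace and stop on an object; the grip force is fixed at half the most. Time passes only in rows, so rows that do not move let the fingers close. It gives the time, the measured TCP pose, the force, the opening and the grip force at its end, in the units of the state.
- get_obs(): the state, without advancing time (a new reading comes with each control period).
- imaging.camera(name): name is "side" or "top"; returns (picture, depth): 420x560x3 uint8, blue, green, red; 420x560 float32, m along the optical axis (not along the pixel's ray), 0 where there is no reading.
- imaging.get_calibration(name): a dict with "camera_matrix" (3x3 intrinsics, pixels), "eye" and "rotation" of the camera in the world. Camera axes: x right, y down, z forward; pixel columns grow to the right and rows downward; lengths in m; the calibration is good to about 2 mm. A picture is of the moment at which its call begins. get_calibration takes no time and is no camera call.
- order.job_done(): hands the job in; it is judged then, once.
The state is a dict: "clock": time; "joint_pos": joint angles; "joint_vel": joint speeds; "tau": joint torques, N m; "eef_pos": TCP position; "tool_rot": TCP orientation; "ft_force": force on the tool from outside, world axes, zero at the start; "ft_torque": the same for the moment, N m; "grip_width": finger opening in m; "grasp_force": force on a finger pad.
Only numpy, scipy, OpenCV 4.12 (cv2) and the standard library are available. Lean on these libraries where they do the work, as an engineer would, in place of code of your own. Each camera call takes 0.05 s, during which the arm holds its last target. There are 200 camera calls.

TASK

Take the red-handled feeler blade out of its wooden stand and try it in the three gaps of the blue guide block: one gap is slack, one drags lightly on the blade, one binds. Leave the blade standing in the gap with the light drag, gently pushed fully home to the floor of the gap, and let go of it. Never force the blade against the block, and do not disturb the other loose things on the table.

Things in the scene. Friction and masses are not known exactly. Their poses are not given: they have to be found in the camera images.
- feeler_handle (a point): Centre of the red handle of the loose feeler blade (90 g). Handle 32 (x) x 14 (y) x 45 (z) mm, below it a steel blade 26 (x) x 5 (y) mm, 70 mm long. z points up along the blade to the handle, y through the thickness. This point is 92.5 mm above the blade's lower tip. It starts upright, tip down, in the stand, with up to 1 mm of play each way, so it may lean slightly.
- feeler_tip (a point): Middle of the lower end of the feeler blade (its last 3 mm are thinned to 3 mm); same axes as feeler_handle.
- feeler_stand: Wooden stand, fixed, 80 (x) x 70 (y) x 45 mm high, origin at the centre of its underside. The blade stands in a slot 28 (x) x 7 (y) mm in its middle, 37 mm deep; lift it straight up at least 40 mm to clear it.
- guide_block: Blue guide block, fixed: foot 130 (x) x 220 (y) x 12 mm, body 84 x 196 mm, aluminium cover, its top at 66 mm (screw heads to 69); origin at the centre of the underside. Three gaps in a row along y, 60 mm apart. The blade goes straight down, its width along the block's x, its thickness along y, either way round. Each gap's floor is 50 mm below the cover's top.
- gap_1 (a point): Centre of the mouth of the gap with one dot (block's y = -60 mm), level with the cover's top, axes as guide_block. All mouths: 32 (x) x 10 (y) mm inside, with a 3 mm chamfer all round. Under the cover, unseen, each gap has a fixed jaw at the -y edge of its mouth and a brass shoe on the +y side (see gap_2).
- gap_2 (a point): The same for the gap with two dots (the middle one). A sprung shoe pushes the blade towards -y; its ramp is met about 12 mm, its full face 23 mm below the cover's top. Slack gap: its spring is spent and presses with under 0.5 N. Light gap: it presses with about 4 N. Binding gap: about 17 N.
- gap_3 (a point): The same for the gap with three dots (block's y = +60 mm). Which gap is slack, light or binding changes from run to run; they look alike. Push needed to slide the blade in: slack under 1.5 N, light about 2 to 8 N (most on the ramp), binding about 12 to 30 N. Keep the push under 25 N.
- jar_nuts: Bystander: loose jar of small parts with a grey lid, 60 mm across, 89 mm high; origin at the centre of its underside.
- spanner_13: Bystander: loose spanner 34 x 154 x 8 mm lying on the table; origin at the centre of its underside.
- timber_d: Bystander: loose offcut of timber 40 x 170 x 20 mm; origin at the centre of its underside.
Things that resemble listed ones, but are neither listed nor needed, are in the scene too. Of the things that look like the feeler_stand, the smallest one is meant.

How it is judged:
On the way:
1. the feeler blade is lifted clear of its stand (z of feeler_tip in the frame of feeler_stand above 0.05 m), for 0.1 s.
At the end, for the whole second after the job is handed in: The blade stands released and at rest in a gap: tip within 8 mm of its centre and 4 mm of its floor, upright within 0.12 rad, pressed on the block with 2.2 to 13.5 N, which is so only in the gap with the light drag (slack: about 1 N, binding: about 17 N or more) ((horizontal distance between feeler_tip and gap_1 below 0.008 m or horizontal distance between feeler_tip and gap_2 below 0.008 m or horizontal distance between feeler_tip and gap_3 below 0.008 m) and z of feeler_tip in the frame of guide_block below 0.02 m and angle between feeler_tip's own z axis and vertical below 0.12 rad and contact force between feeler and guide_block between 2.2 and 13.5 N and linear speed of feeler below 0.01 m/s); the robot touches nothing.
It fails at once if the blade is forced: more than 30 N between blade and guide block (contact force between feeler and guide_block above 30 N).
It fails at once if the gripper or arm pushes on the guide block with more than 25 N (contact force between any of the fingers, the arm and guide_block above 25 N).
It fails at once if a loose bystander is moved more than 30 mm (distance of any of jar_nuts, spanner_13, timber_d from where it was at the start of the episode above 0.03 m).
It also fails if it takes over 48 s, if anything falls off the work surface, if the arm or the gripper's body presses on something with over 40 N, if the wrist force passes 120 N, or if a joint passes its speed limit or range.

## Working session

There is one attempt and no reset: what is moved stays moved. The work goes in short steps, Python scripts to look and compute and a tool call to move; the robot and the scene stay as the last step left them, time stands still between calls to the robot, and variables do not carry over. Pictures are saved under pics/ and viewed, at most 10 in all, crops included, and the job is handed in when it is done.

Besides the shell and the picture viewer there is one more tool, called after "Emit:" as name(argument=value, ...), one argument or row to a line, values as JSON. apply_moves: Moves the arm, as the interface text tells. Its arguments: {"type":"object","properties":{"targets":{"type":"array","items":{"type":"array","items":{"type":"array","items":{"type":"number"}}}}},"required":["targets"]}

```bash
mkdir -p pics; python3 - <<'E'
from workcell import get_obs, imaging
import cv2,numpy as np
for n in("top","side"):
    p,d=imaging.camera(n); cv2.imwrite(f"pics/{n}0.png",p); np.save(f"{n}0.npy",d)
    c=imaging.get_calibration(n); print(n,{k:np.round(v,4).tolist() for k,v in c.items()})
print(get_obs())
E
```

```text
top {'camera_matrix': [[393.8802, 0.0, 274.8953], [0.0, 393.8802, 206.1311], [0.0, 0.0, 1.0]], 'eye': [0.3434, -0.0036, 1.2231], 'rotation': [0.7323, -0.6727, 0.0711, -0.0785]}
side {'camera_matrix': [[542.1528, 0.0, 279.273], [0.0, 542.1528, 217.8261], [0.0, 0.0, 1.0]], 'eye': [0.6265, -1.4874, 0.7112], 'rotation': [0.8329, 0.0114, -0.0, -0.5533]}
{'clock': 0.1, 'joint_pos': array([-1.34398328e+00,  2.41335181e-01,  3.88482094e-03,  1.33520120e+00,
       -4.70496796e-06,  1.57081863e+00]), 'joint_vel': array([ 0.00062979, -0.0003566 ,  0.00317823, -0.00121262,  0.0004512 ,
       -0.00045419]), 'tau': array([ 1.53415665e-03, -3.73138368e+01,  2.53009772e+01,  1.08665036e-02,
        1.42148278e-04, -4.94746388e-06]), 'eef_pos': array([ 0.11231797, -0.48668567,  0.24751305]), 'tool_rot': array([ 9.93577204e-01,  1.13152464e-01, -1.07320088e-04, -9.21390657e-04]), 'ft_force': array([ 1.27064531, -0.33856822, -0.29718691]), 'ft_torque': array([ 0.02091195, -0.00034526,  0.03024162]), 'grasp_force': 0.0, 'grip_width': 0.0848607789854989}
```

View pics/top0.png

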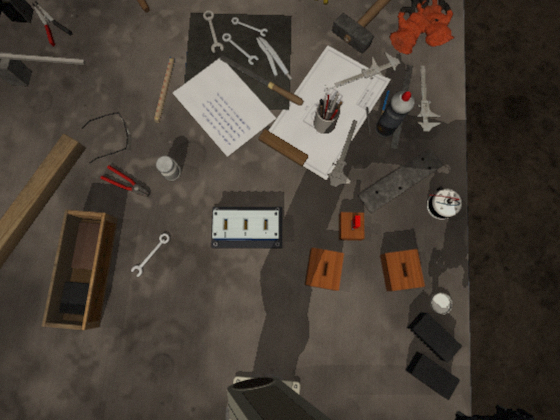

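View pics/side0.png

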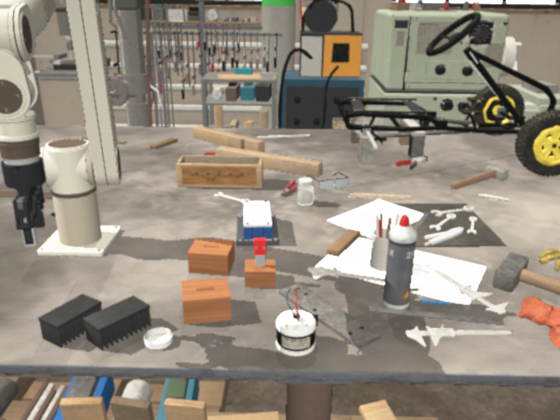

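The top view shows the red handle at about (357,220) in the smallest stand at (352,226). The guide block is at (246,225), with gaps at x≈226, 246 and 265. The side view shows the handle at (260,248). Next I measure these.

```bash
cat > h.py <<'E'
import numpy as np,cv2
from workcell import get_obs,imaging,order
from scipy.spatial.transform import Rotation as R
class Cam:
    def __init__(s,n):
        c=imaging.get_calibration(n); s.K=np.array(c["camera_matrix"]); s.e=np.array(c["eye"]); r=np.array(c["rotation"])
        s.R=R.from_quat(r).as_matrix() if r.size==4 else r
    def ray(s,u,v): return s.R@np.linalg.solve(s.K,[u,v,1.])
    def plane(s,u,v,z): d=s.ray(u,v); return s.e+d*(z-s.e[2])/d[2]
    def cloud(s,d):
        v,u=np.indices(d.shape); q=np.stack([(u-s.K[0,2])/s.K[0,0]*d,(v-s.K[1,2])/s.K[1,1]*d,d],-1)
        return q@s.R.T+s.e
def red(p):
    h=cv2.cvtColor(p,cv2.COLOR_BGR2HSV); return ((h[...,0]<6)|(h[...,0]>174))&(h[...,1]>190)&(h[...,2]>90)
E
python3 - <<'E'
from h import *
t=Cam("top"); p=cv2.imread("pics/top0.png"); P=t.cloud(np.load("top0.npy"))
def st(n,m,c=None):
    q=P[m]; print(n,m.sum(),np.round(np.median(q,0),4),np.round(q.min(0),4),np.round(q.max(0),4))
def box(u0,u1,v0,v1):
    m=np.zeros(p.shape[:2],bool); m[v0:v1,u0:u1]=1; return m
m=red(p)&box(335,372,205,245); st("red",m)
st("redtop",m&(P[...,2]>.09))
Z=P[...,2]
def rect(n,m,z):
    q=np.array([t.plane(u,v,z)[:2] for v,u in zip(*np.where(m))],np.float32)
    r=cv2.minAreaRect(q*1000); print(n,m.sum(),[np.round(x,1) for x in r], 'z',np.median(Z[m]).round(4))
rect("handle top",m&(Z>np.percentile(Z[m],60)-.006),.1455)
rect("stand",box(330,375,200,250)&(Z>.035)&(Z<.055),.045)
rect("cover",box(205,290,195,255)&(Z>.056)&(Z<.075),.066)
rect("foot+cover",box(205,290,195,255)&(Z>.006)&(Z<.02),.012)
# bystanders: heights map
for n,b in dict(jar=(150,190,145,185),spanner=(125,175,230,280)).items(): st(n,box(*b)&(Z>.004))
c=p[195:260,205:380]; cv2.imwrite("pics/c1.png",cv2.resize(c,None,fx=4.5,fy=4.5,interpolation=cv2.INTER_CUBIC))
E
```

```text
red 68 [ 0.556  -0.2176  0.1228] [ 0.5409 -0.2421  0.0417] [ 0.5911 -0.2107  0.1291]
redtop 60 [ 0.5545 -0.217   0.123 ] [ 0.5409 -0.2236  0.0996] [ 0.5711 -0.2107  0.1291]
handle top 55 [array([ 551.9, -213. ]), array([28.7, 11.1]), np.float64(2.4)] z 0.1231
stand 532 [array([ 556.7, -216.3]), array([80.4, 70. ]), np.float64(2.4)] z 0.0453
cover 1742 [array([528.7, 104.7]), array([ 81.4, 193.7]), np.float64(4.9)] z 0.0661
foot+cover 998 [array([538. , 103.5]), array([183.5, 259.1]), np.float64(6.8)] z 0.0124
jar 522 [0.6818 0.3554 0.0673] [ 0.3434 -0.0036  0.004 ] [0.7831 0.4419 1.2231]
spanner 305 [0.4168 0.3914 0.0059] [ 0.3422 -0.0036  0.004 ] [0.5004 0.4747 1.2231]
```

View pics/c1.png

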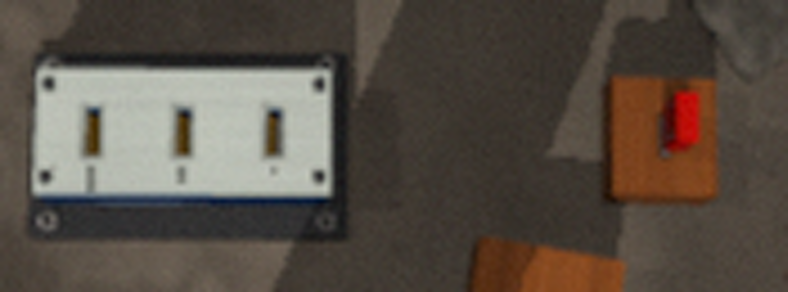

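The crop shows dots 3, 2 and 1 running left to right, which is +y to -y and agrees with the block's axes. The mouths are at crop (93,132), (183,132) and (273,132). The handle top at z=0.123 fits the given sizes. Next I refine the mouths and handle, and get the tool yaw.

```bash
python3 - <<'E'
from h import *
t=Cam("top"); p=cv2.imread("pics/top0.png"); P=t.cloud(np.load("top0.npy"));Z=P[...,2]
g=cv2.cvtColor(p,cv2.COLOR_BGR2GRAY).astype(float)
cov=np.median(g[212:236,215:275]); C=[]
for u in(225.7,245.7,265.7):
    s=slice(217,232),slice(int(u)-6,int(u)+8); w=np.clip(cov-g[s]-25,0,90); v_,u_=np.indices(w.shape)
    c=t.plane((w*u_).sum()/w.sum()+s[1].start,(w*v_).sum()/w.sum()+217,.066); C.append(c); print("mouth",np.round(c*1000,1), w.sum()/90)
d=C[0]-C[2]; print("yaw",np.degrees(np.arctan2(-d[0],d[1])),np.linalg.norm(d))
m=np.zeros(g.shape,bool); m[205:245,335:372]=1; m&=red(p)&(Z>.118)
q=np.array([t.plane(u,v,.123)[:2] for v,u in zip(*np.where(m))],np.float32)*1000
print(m.sum(),cv2.minAreaRect(q),q.mean(0))
# side view handle
s=Cam("side"); ps=cv2.imread("pics/side0.png"); m=red(ps); m[:225]=0;m[275:]=0;m[:,:240]=0;m[:,280:]=0
ys,xs=np.where(m); print("side red",xs.min(),xs.max(),ys.min(),ys.max(),xs.mean(),ys.mean(), s.plane(xs.mean(),ys.mean(),.1005))
r=R.from_quat(get_obs()["tool_rot"]).as_matrix(); print("tool y yaw",np.degrees(np.arctan2(r[1,1],r[0,1])))
E
```

```text
mouth [525.  162.2  66. ] 36.955555555555556
mouth [530.3 102.5  66. ] 36.2
mouth [534.9  42.9  66. ] 36.46666666666667
yaw 4.723905345981806 0.11969916547773128
55 ((556.3040161132812, -217.35696411132812), (29.25763702392578, 11.349724769592285), 2.4202017784118652) [ 556.2794  -217.34259]
side red 255 264 241 253 259.6625 246.75 [ 0.55976981 -0.22990811  0.1005    ]
tool y yaw -77.00584773587508
```

Emit:
apply_moves(
  targets=[
    [[0.79, 0.48, 0, -1.5, 0.2], [0.79, 0.48, 0, -1.5, 0.2], [0.79, 0.48, 0, -1.5, 0.2], [0.79, 0.48, 0, -1.5, 0.2], [0.79, 0.48, 0, -1.5, 0.2], [0.79, 0.48, 0, -1.5, 0.2], [0.79, 0.48, 0, -1.6, 0.2], [0.79, 0.48, 0, 0, 0.2]],
  ],
)

```text
clock: 0.77
eef_pos: [0.3663, -0.3322, 0.248]
tool_rot: [1.0, 0.02, -0.0, -0.0]
ft_force: [-0.8, -0.5, 0.7]
grip_width: 0.0515
grasp_force: 0.0
```

Emit:
apply_moves(
  targets=[
    [[0.79, 0.48, 0, 0, 0.2], [0.79, 0.48, 0, 0, 0.2], [0.79, 0.48, 0, 0, 0.2], [0.79, 0.48, 0, 0, 0.2], [0.79, 0.48, 0, 0, 0.2], [0.8, 0.5, 0, 0, 0.2], [0, 0, 0, 0, 0.2], [0, 0, 0, 0, 0.2]],
  ],
)

```text
clock: 1.43
eef_pos: [0.5562, -0.216, 0.2468]
tool_rot: [1.0, 0.023, -0.001, -0.0]
ft_force: [-0.8, -0.2, 0.2]
grip_width: 0.0513
grasp_force: 0.0
```

Emit:
apply_moves(
  targets=[
    [[0, -0.03, -0.6, 0, 0.2], [0, 0, -0.7, 0, 0.2], [0, 0, -0.7, 0, 0.2], [0, 0, -0.7, 0, 0.2], [0, 0, -0.5, 0, 0.2], [0, 0, -0.3, 0, 0.2], [0, 0, -0.18, 0, 0.2], [0, 0, 0, 0, 0.2]],
  ],
)

```text
clock: 2.1
eef_pos: [0.5529, -0.2192, 0.0993]
tool_rot: [1.0, 0.02, -0.002, -0.001]
ft_force: [0.1, 0.6, 0.3]
grip_width: 0.0514
grasp_force: 0.0
```

Emit:
apply_moves(
  targets=[
    [[0, 0, 0, 0, -1], [0, 0, 0, 0, -1], [0, 0, 0, 0, -1], [0, 0, 0, 0, -1], [0, 0, 0, 0, -1], [0, 0, 0, 0, -1]],
  ],
)

```text
clock: 2.6
eef_pos: [0.5561, -0.2193, 0.1027]
tool_rot: [1.0, 0.021, 0.001, 0.001]
ft_force: [-0.3, 0.1, 6.5]
grip_width: 0.0136
grasp_force: 58.8
```

Emit:
apply_moves(
  targets=[
    [[0, 0, 0.3, 0, -1], [0, 0, 0.5, 0, -1], [0, 0, 0.6, 0, -1], [0, 0, 0.6, 0, -1], [0, 0, 0.6, 0, -1], [0, 0, 0.4, 0, -1], [0, 0, 0, 0, -1], [0, 0, 0, 0, -1]],
  ],
)

```text
clock: 3.27
eef_pos: [0.5557, -0.2188, 0.2215]
tool_rot: [1.0, 0.021, 0.001, 0.0]
ft_force: [0.3, 0.7, -0.2]
grip_width: 0.0131
grasp_force: 59.4
```

```bash
python3 - <<'E'
from h import *
o=get_obs(); print(o["eef_pos"],o["ft_force"],o["grip_width"])
s=Cam("side"); p,d=imaging.camera("side"); t=Cam("top"); q,dt=imaging.camera("top")
cv2.imwrite("pics/s1.png",cv2.resize(p[150:290,190:340],None,fx=4,fy=4,interpolation=cv2.INTER_CUBIC))
E
```

```text
[ 0.55566632 -0.218808    0.22151789] [ 0.34998091  0.69482093 -0.15661529] 0.013054814740118085
```

View pics/s1.png

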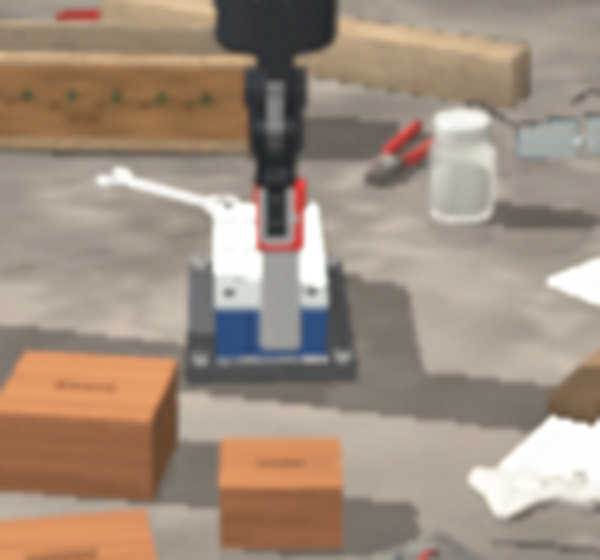

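The handle is upright in the grip. The tip is at crop (279,349), about 93 mm below the TCP, and the handle sits about 1–2 mm to +x of the fingers. Next I move over gap 1.

Emit:
apply_moves(
  targets=[
    [[-0.07, 0.8, 0, 0.4, -1], [-0.07, 0.8, 0, 0.4, -1], [-0.07, 0.8, 0, 0.4, -1], [-0.07, 0.8, 0, 0.4, -1], [-0.07, 0.8, 0, 0.4, -1], [-0.07, 0.8, 0, 0.4, -1], [-0.07, 0.8, 0, 0, -1], [-0.08, 0.7, 0, 0, -1]],
  ],
)

```text
clock: 4.03
eef_pos: [0.5309, 0.0351, 0.219]
tool_rot: [0.999, 0.042, -0.002, -0.0]
ft_force: [0.7, 0.3, -0.1]
grip_width: 0.0138
grasp_force: 59.3
```

Emit:
apply_moves(
  targets=[
    [[0, 0.23, 0, 0, -1], [0, 0, 0, 0, -1], [0, 0, 0, 0, -1], [0, 0, 0, 0, -1]],
  ],
)

```text
clock: 4.37
eef_pos: [0.5322, 0.0413, 0.2203]
tool_rot: [0.999, 0.041, -0.001, 0.0]
ft_force: [0.2, -0.9, -0.6]
grip_width: 0.0136
grasp_force: 59.3
```

```bash
python3 - <<'E'
from h import *
o=get_obs(); print(o["eef_pos"],o["ft_force"],o["grip_width"], R.from_quat(o["tool_rot"]).as_euler("ZYX",degrees=True))
p,d=imaging.camera("side"); q,dt=imaging.camera("top")
a=cv2.resize(p[150:250,200:310],None,fx=4,fy=4,interpolation=cv2.INTER_CUBIC)
b=cv2.resize(q[170:270,205:300],None,fx=4,fy=4,interpolation=cv2.INTER_CUBIC)
cv2.imwrite("pics/s2.png",np.hstack([a[:400],b[:400]]))
E
```

```text
[0.53220136 0.04129275 0.22027388] [ 0.2396095  -0.85997327 -0.64011032] 0.01364047982780244 [4.73181078e+00 8.75167852e-02 1.79963197e+02]
```

View pics/s2.png

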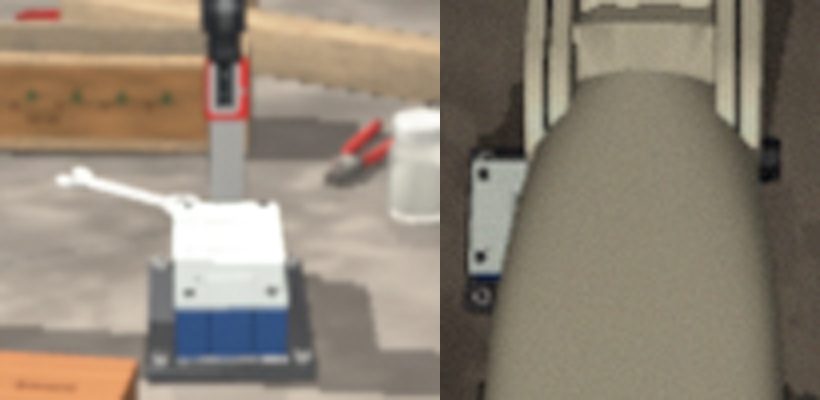

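Yaw matches. The blade looks about 1–2 mm short in x, at crop 227 against a gap line of about 230. I nudge it and descend.

Emit:
apply_moves(
  targets=[
    [[0.03, 0, -0.3, 0, -1], [0, 0, -0.4, 0, -1], [0, 0, -0.35, 0, -1], [0, 0, -0.2, 0, -1], [0, 0, 0, 0, -1], [0, 0, 0, 0, -1]],
  ],
)

```text
clock: 4.97
eef_pos: [0.5335, 0.0417, 0.1709]
tool_rot: [0.999, 0.041, -0.0, 0.0]
ft_force: [-0.2, -0.1, -0.7]
grip_width: 0.0135
grasp_force: 59.3
```

Emit:
apply_moves(
  targets=[
    [[0, 0, -0.05, 0, -1], [0, 0, -0.05, 0, -1], [0, 0, -0.05, 0, -1], [0, 0, -0.05, 0, -1], [0, 0, 0, 0, -1]],
  ],
)

```text
clock: 5.38
eef_pos: [0.5335, 0.0424, 0.1629]
tool_rot: [0.999, 0.042, -0.0, -0.0]
ft_force: [-1.3, -0.4, -0.6]
grip_width: 0.0134
grasp_force: 59.3
```

Emit:
apply_moves(
  targets=[
    [[0, 0, -0.04, 0, -1], [0, 0, -0.04, 0, -1], [0, 0, 0, 0, -1]],
  ],
)

```text
clock: 5.63
eef_pos: [0.5334, 0.0425, 0.1596]
tool_rot: [0.999, 0.042, -0.0, 0.0]
ft_force: [-1.0, 0.2, -0.5]
grip_width: 0.0132
grasp_force: 59.3
```

Emit:
apply_moves(
  targets=[
    [[0, 0, -0.04, 0, -1], [0, 0, -0.04, 0, -1], [0, 0, 0, 0, -1]],
  ],
)

```text
clock: 5.88
eef_pos: [0.5334, 0.0424, 0.1563]
tool_rot: [0.999, 0.042, -0.0, -0.0]
ft_force: [-0.2, 0.6, -0.5]
grip_width: 0.0131
grasp_force: 59.3
```

Emit:
apply_moves(
  targets=[
    [[0, 0, -0.04, 0, -1], [0, 0, -0.04, 0, -1], [0, 0, 0, 0, -1]],
  ],
)

```text
clock: 6.13
eef_pos: [0.5334, 0.0424, 0.1531]
tool_rot: [0.999, 0.042, -0.0, 0.0]
ft_force: [-0.2, 0.0, -1.0]
grip_width: 0.0133
grasp_force: 59.3
```

Emit:
apply_moves(
  targets=[
    [[0, 0, -0.04, 0, -1], [0, 0, -0.04, 0, -1], [0, 0, 0, 0, -1]],
  ],
)

```text
clock: 6.38
eef_pos: [0.5334, 0.0424, 0.1499]
tool_rot: [0.999, 0.042, -0.0, 0.0]
ft_force: [0.2, 0.3, -1.2]
grip_width: 0.0137
grasp_force: 59.3
```

Emit:
apply_moves(
  targets=[
    [[0, 0, -0.025, 0, -1], [0, 0, -0.025, 0, -1], [0, 0, 0, 0, -1]],
  ],
)

```text
clock: 6.63
eef_pos: [0.5335, 0.0424, 0.1481]
tool_rot: [0.999, 0.042, -0.0, 0.0]
ft_force: [-0.3, 0.6, -0.9]
grip_width: 0.0133
grasp_force: 59.3
```

Emit:
apply_moves(
  targets=[
    [[0, 0, -0.025, 0, -1], [0, 0, -0.025, 0, -1], [0, 0, 0, 0, -1]],
  ],
)

```text
clock: 6.88
eef_pos: [0.5335, 0.0424, 0.1461]
tool_rot: [0.999, 0.042, -0.0, 0.0]
ft_force: [-0.3, -1.0, -0.4]
grip_width: 0.0139
grasp_force: 59.3
```

Emit:
apply_moves(
  targets=[
    [[0, 0, -0.025, 0, -1], [0, 0, -0.025, 0, -1], [0, 0, 0, 0, -1]],
  ],
)

```text
clock: 7.13
eef_pos: [0.5335, 0.0424, 0.1441]
tool_rot: [0.999, 0.042, -0.0, -0.0]
ft_force: [-0.6, 0.4, -1.2]
grip_width: 0.0131
grasp_force: 59.3
```

Emit:
apply_moves(
  targets=[
    [[0, 0, -0.025, 0, -1], [0, 0, -0.025, 0, -1], [0, 0, 0, 0, -1]],
  ],
)

```text
clock: 7.38
eef_pos: [0.5336, 0.0423, 0.1421]
tool_rot: [0.999, 0.042, -0.0, 0.0]
ft_force: [0.1, -1.2, -1.0]
grip_width: 0.0137
grasp_force: 59.4
```

Emit:
apply_moves(
  targets=[
    [[0, 0, -0.025, 0, -1], [0, 0, -0.025, 0, -1], [0, 0, 0, 0, -1]],
  ],
)

```text
clock: 7.63
eef_pos: [0.5339, 0.0419, 0.1405]
tool_rot: [0.999, 0.042, 0.0, 0.001]
ft_force: [-0.4, -2.1, 1.1]
grip_width: 0.0135
grasp_force: 59.5
```

Emit:
apply_moves(
  targets=[
    [[0, 0, -0.025, 0, -1], [0, 0, -0.025, 0, -1], [0, 0, 0, 0, -1]],
  ],
)

```text
clock: 7.88
eef_pos: [0.5343, 0.0415, 0.1389]
tool_rot: [0.999, 0.042, 0.001, 0.001]
ft_force: [-0.4, -4.4, 3.8]
grip_width: 0.0134
grasp_force: 59.9
```

Emit:
apply_moves(
  targets=[
    [[0, 0, -0.025, 0, -1], [0, 0, 0, 0, -1]],
  ],
)

```text
clock: 8.05
eef_pos: [0.5345, 0.0413, 0.1382]
tool_rot: [0.999, 0.041, 0.001, 0.001]
ft_force: [-0.1, -5.8, 5.2]
grip_width: 0.0127
grasp_force: 60.2
```

Emit:
apply_moves(
  targets=[
    [[0, 0, -0.025, 0, -1], [0, 0, 0, 0, -1]],
  ],
)

```text
clock: 8.22
eef_pos: [0.5345, 0.041, 0.1373]
tool_rot: [0.999, 0.041, 0.001, 0.002]
ft_force: [0.7, -5.1, 4.8]
grip_width: 0.0133
grasp_force: 59.8
```

Emit:
apply_moves(
  targets=[
    [[0, 0, -0.025, 0, -1], [0, 0, 0, 0, -1]],
  ],
)

```text
clock: 8.38
eef_pos: [0.5347, 0.0408, 0.1364]
tool_rot: [0.999, 0.041, 0.001, 0.002]
ft_force: [0.1, -6.6, 6.4]
grip_width: 0.0134
grasp_force: 60.2
```

Emit:
apply_moves(
  targets=[
    [[0, 0, -0.025, 0, -1], [0, 0, 0, 0, -1]],
  ],
)

```text
clock: 8.55
eef_pos: [0.5349, 0.0405, 0.1357]
tool_rot: [0.999, 0.041, 0.002, 0.002]
ft_force: [0.6, -6.9, 8.1]
grip_width: 0.0133
grasp_force: 60.4
```

Emit:
apply_moves(
  targets=[
    [[0, 0, -0.025, 0, -1], [0, 0, 0, 0, -1]],
  ],
)

```text
clock: 8.72
eef_pos: [0.5354, 0.0405, 0.1345]
tool_rot: [0.999, 0.041, 0.002, 0.002]
ft_force: [2.7, -6.8, 3.9]
grip_width: 0.013
grasp_force: 59.7
```

Emit:
apply_moves(
  targets=[
    [[0, 0, -0.025, 0, -1], [0, 0, 0, 0, -1]],
  ],
)

```text
clock: 8.88
eef_pos: [0.5357, 0.0405, 0.1342]
tool_rot: [0.999, 0.041, 0.003, 0.002]
ft_force: [1.9, -7.0, 8.7]
grip_width: 0.0134
grasp_force: 60.8
```

Emit:
apply_moves(
  targets=[
    [[0, 0, -0.025, 0, -1], [0, 0, 0, 0, -1], [0, 0, 0, 0, -1]],
  ],
)

```text
clock: 9.13
eef_pos: [0.5358, 0.0405, 0.1337]
tool_rot: [0.999, 0.041, 0.003, 0.002]
ft_force: [-0.6, -6.6, 10.7]
grip_width: 0.0134
grasp_force: 61.2
```

The push rose to about 11.5 N at the ramp's end, which is above the light range, so gap 1 is probably the binding one. I withdraw and try gap 2, 1 mm closer to the jaw.

Emit:
apply_moves(
  targets=[
    [[0, 0, 0.1, 0, -1], [0, 0, 0.2, 0, -1], [0, 0, 0.3, 0, -1], [0, 0, 0.4, 0, -1], [0, 0, 0.25, 0, -1], [0, 0, 0, 0, -1]],
  ],
)

```text
clock: 9.63
eef_pos: [0.5349, 0.0432, 0.1834]
tool_rot: [0.999, 0.042, 0.002, -0.001]
ft_force: [-0.1, 0.8, -1.6]
grip_width: 0.0131
grasp_force: 60.7
```

Emit:
apply_moves(
  targets=[
    [[-0.03, 0.37, 0, 0, -1], [-0.03, 0.37, 0, 0, -1], [-0.03, 0.37, 0, 0, -1], [-0.03, 0.36, 0, 0, -1], [0, 0, 0, 0, -1], [0, 0, 0, 0, -1], [0, 0, 0, 0, -1]],
  ],
)

```text
clock: 10.22
eef_pos: [0.5317, 0.0733, 0.181]
tool_rot: [0.998, 0.063, -0.001, -0.011]
ft_force: [0.3, -0.5, -0.8]
grip_width: 0.0133
grasp_force: 60.6
```

```bash
python3 - <<'E'
from h import *
p,d=imaging.camera("side"); q,dt=imaging.camera("top")
o=get_obs(); print({k:np.round(v,3) for k,v in o.items()})
a=p[0:260,100:400]; b=q[100:360,150:430]
cv2.imwrite("pics/s3.png",np.hstack([a,b]))
E
```

```text
{'clock': np.float64(10.317), 'joint_pos': array([ 0.125,  0.351, -0.022,  1.199,  0.022,  3.141]), 'joint_vel': array([-0.003, -0.003, -0.   , -0.001, -0.001,  0.   ]), 'tau': array([ 1.3500e-01, -4.1856e+01,  2.4532e+01,  2.0000e-03,  8.3000e-02,
       -0.0000e+00]), 'eef_pos': array([0.532, 0.073, 0.181]), 'tool_rot': array([ 0.998,  0.063, -0.001, -0.011]), 'ft_force': array([-0.418, -0.264, -1.324]), 'ft_torque': array([-0.095, -0.038,  0.033]), 'grasp_force': np.float64(60.648), 'grip_width': np.float64(0.013)}
```

View pics/s3.png

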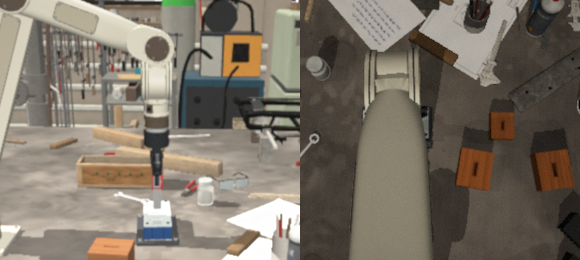

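Joint 6 has reached its range limit, so this is not a collision. The blade fits either way round, so I turn the tool +180° above the cover.

Emit:
apply_moves(
  targets=[
    [[0, 0, 0.2, 7.1, -1], [0, 0, 0, 7.1, -1], [0, 0, 0, 7.1, -1], [0, 0, 0, 7.1, -1], [0, 0, 0, 7.1, -1], [0, 0, 0, 7.1, -1], [0, 0, 0, 7.1, -1], [0, 0, 0, 7.1, -1]],
  ],
)

```text
clock: 10.98
eef_pos: [0.5319, 0.0728, 0.1893]
tool_rot: [0.847, 0.532, -0.006, -0.009]
ft_force: [0.1, 0.8, -1.0]
grip_width: 0.0135
grasp_force: 60.7
```

Emit:
apply_moves(
  targets=[
    [[0, 0, 0, 7.1, -1], [0, 0, 0, 7.1, -1], [0, 0, 0, 7.1, -1], [0, 0, 0, 7.1, -1], [0, 0, 0, 7.1, -1], [0, 0, 0, 7.1, -1], [0, 0, 0, 7.1, -1], [0, 0, 0, 7.1, -1]],
  ],
)

```text
clock: 11.65
eef_pos: [0.532, 0.0728, 0.1893]
tool_rot: [0.491, 0.871, -0.01, -0.005]
ft_force: [-0.1, 0.2, -0.5]
grip_width: 0.0134
grasp_force: 60.7
```

Emit:
apply_moves(
  targets=[
    [[0, 0, 0, 7.1, -1], [0, 0, 0, 7.1, -1], [0, 0, 0, 7.1, -1], [0, 0, 0, 7.1, -1], [0, 0, 0, 7.1, -1], [0, 0, 0, 7.1, -1], [0, 0, 0, 7.1, -1], [0, 0, 0, 7.1, -1]],
  ],
)

```text
clock: 12.32
eef_pos: [0.5319, 0.0728, 0.1893]
tool_rot: [0.018, 1.0, -0.011, -0.0]
ft_force: [-0.1, 0.2, -1.3]
grip_width: 0.0134
grasp_force: 60.7
```

Emit:
apply_moves(
  targets=[
    [[0, 0, 0, 7.1, -1], [0, 0, 0, 2.5, -1], [0, 0, 0, 0, -1], [0, 0, 0, 0, -1], [0, 0, 0, 0, -1]],
  ],
)

```text
clock: 12.73
eef_pos: [0.5319, 0.073, 0.1893]
tool_rot: [-0.062, 0.998, -0.011, 0.001]
ft_force: [0.1, -0.2, -0.5]
grip_width: 0.0136
grasp_force: 60.7
```

```bash
python3 - <<'E'
from h import *
p,d=imaging.camera("side")
o=get_obs(); print({k:np.round(v,3) for k,v in o.items()}, R.from_quat(o["tool_rot"]).as_euler("ZYX",degrees=True))
cv2.imwrite("pics/s4.png",cv2.resize(p[150:250,200:310],None,fx=5,fy=5,interpolation=cv2.INTER_CUBIC))
E
```

```text
{'clock': np.float64(12.783), 'joint_pos': array([ 0.148,  0.345, -0.007,  1.218, -0.022,  0.024]), 'joint_vel': array([ 0.001, -0.   , -0.001,  0.001, -0.001, -0.003]), 'tau': array([-1.5000e-02, -4.1849e+01,  2.4722e+01,  8.0000e-03, -7.8000e-02,
        6.0000e-03]), 'eef_pos': array([0.532, 0.073, 0.189]), 'tool_rot': array([-0.062,  0.998, -0.011,  0.001]), 'ft_force': array([ 0.777, -0.369, -0.564]), 'ft_torque': array([ 0.016, -0.025,  0.014]), 'grasp_force': np.float64(60.662), 'grip_width': np.float64(0.013)} [-1.72857550e+02  5.76030033e-03 -1.78718685e+02]
```

View pics/s4.png

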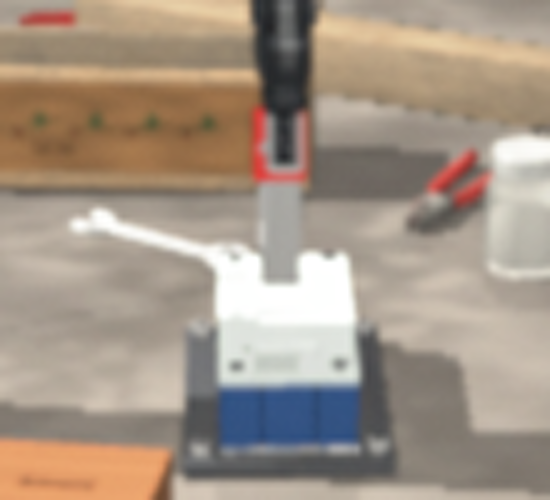

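The tool is now turned. The blade hangs at crop column 281 with the finger at 284, so the blade is about 1.5 mm to -x. The tool kept a 1.3° lean with the tip about 2 mm to -y, and I allow for both. Next I go to gap 2.

Emit:
apply_moves(
  targets=[
    [[0, 0.25, 0, -1.2, -1], [-0.03, 0.25, 0, -1.2, -1], [0, 0.26, 0, 0, -1], [0, 0, 0, 0, -1], [0, 0, 0, 0, -1], [0, 0, 0, 0, -1]],
  ],
)

```text
clock: 13.28
eef_pos: [0.5307, 0.1035, 0.1892]
tool_rot: [-0.042, 0.999, -0.011, 0.0]
ft_force: [0.0, 0.4, -0.6]
grip_width: 0.0133
grasp_force: 60.7
```

Emit:
apply_moves(
  targets=[
    [[0, 0, -0.2, 0, -1], [0, 0, -0.25, 0, -1], [0, 0, -0.15, 0, -1], [0, 0, -0.05, 0, -1], [0, 0, 0, 0, -1], [0, 0, 0, 0, -1]],
  ],
)

```text
clock: 13.78
eef_pos: [0.5305, 0.1034, 0.1629]
tool_rot: [-0.042, 0.999, -0.011, 0.0]
ft_force: [-0.7, -0.5, -0.8]
grip_width: 0.0132
grasp_force: 60.7
```

Emit:
apply_moves(
  targets=[
    [[0, 0, -0.04, 0, -1], [0, 0, -0.04, 0, -1], [0, 0, -0.04, 0, -1], [0, 0, 0, 0, -1]],
  ],
)

```text
clock: 14.12
eef_pos: [0.5306, 0.1035, 0.1583]
tool_rot: [-0.042, 0.999, -0.011, 0.0]
ft_force: [-0.4, 0.3, -0.6]
grip_width: 0.0133
grasp_force: 60.7
```

Emit:
apply_moves(
  targets=[
    [[0, 0, -0.04, 0, -1], [0, 0, -0.04, 0, -1], [0, 0, 0, 0, -1]],
  ],
)

```text
clock: 14.37
eef_pos: [0.5305, 0.1035, 0.155]
tool_rot: [-0.042, 0.999, -0.011, 0.0]
ft_force: [0.0, 0.3, -1.3]
grip_width: 0.0133
grasp_force: 60.6
```

Emit:
apply_moves(
  targets=[
    [[0, 0, -0.04, 0, -1], [0, 0, -0.04, 0, -1], [0, 0, 0, 0, -1]],
  ],
)

```text
clock: 14.62
eef_pos: [0.5305, 0.1035, 0.1517]
tool_rot: [-0.042, 0.999, -0.011, 0.0]
ft_force: [-0.2, 0.6, -0.3]
grip_width: 0.0131
grasp_force: 60.7
```

Emit:
apply_moves(
  targets=[
    [[0, 0, -0.04, 0, -1], [0, 0, -0.04, 0, -1], [0, 0, 0, 0, -1]],
  ],
)

```text
clock: 14.87
eef_pos: [0.5305, 0.1035, 0.1485]
tool_rot: [-0.042, 0.999, -0.011, 0.0]
ft_force: [-0.6, -0.3, -0.7]
grip_width: 0.0133
grasp_force: 60.7
```

Free so far at about 12 mm deep.

Emit:
apply_moves(
  targets=[
    [[0, 0, -0.03, 0, -1], [0, 0, -0.03, 0, -1], [0, 0, 0, 0, -1]],
  ],
)

```text
clock: 15.12
eef_pos: [0.5306, 0.1035, 0.1462]
tool_rot: [-0.042, 0.999, -0.011, 0.0]
ft_force: [-0.2, 0.1, -0.6]
grip_width: 0.0133
grasp_force: 60.6
```

Emit:
apply_moves(
  targets=[
    [[0, 0, -0.03, 0, -1], [0, 0, -0.03, 0, -1], [0, 0, 0, 0, -1]],
  ],
)

```text
clock: 15.37
eef_pos: [0.5305, 0.1035, 0.1438]
tool_rot: [-0.042, 0.999, -0.011, 0.0]
ft_force: [-0.0, 0.2, -1.4]
grip_width: 0.0132
grasp_force: 60.6
```

Emit:
apply_moves(
  targets=[
    [[0, 0, -0.03, 0, -1], [0, 0, -0.03, 0, -1], [0, 0, 0, 0, -1]],
  ],
)

```text
clock: 15.62
eef_pos: [0.5305, 0.1035, 0.1414]
tool_rot: [-0.042, 0.999, -0.011, 0.0]
ft_force: [-1.0, 0.5, -1.0]
grip_width: 0.0135
grasp_force: 60.6
```

Emit:
apply_moves(
  targets=[
    [[0, 0, -0.025, 0, -1], [0, 0, -0.025, 0, -1], [0, 0, 0, 0, -1]],
  ],
)

```text
clock: 15.87
eef_pos: [0.5309, 0.1032, 0.1398]
tool_rot: [-0.042, 0.999, -0.012, 0.001]
ft_force: [0.1, -0.9, -0.5]
grip_width: 0.0133
grasp_force: 60.8
```

Emit:
apply_moves(
  targets=[
    [[0, 0, -0.025, 0, -1], [0, 0, -0.025, 0, -1], [0, 0, 0, 0, -1]],
  ],
)

```text
clock: 16.12
eef_pos: [0.5312, 0.1028, 0.1382]
tool_rot: [-0.042, 0.999, -0.012, 0.001]
ft_force: [1.3, -4.1, 3.1]
grip_width: 0.0131
grasp_force: 61.1
```

Emit:
apply_moves(
  targets=[
    [[0, 0, -0.025, 0, -1], [0, 0, -0.025, 0, -1], [0, 0, 0, 0, -1]],
  ],
)

```text
clock: 16.37
eef_pos: [0.5313, 0.1029, 0.1362]
tool_rot: [-0.042, 0.999, -0.012, 0.001]
ft_force: [0.2, -4.4, 5.0]
grip_width: 0.0132
grasp_force: 61.3
```

Emit:
apply_moves(
  targets=[
    [[0, 0, -0.025, 0, -1], [0, 0, 0, 0, -1]],
  ],
)

```text
clock: 16.53
eef_pos: [0.5312, 0.103, 0.1348]
tool_rot: [-0.042, 0.999, -0.012, 0.001]
ft_force: [2.3, -5.0, 1.1]
grip_width: 0.0135
grasp_force: 60.7
```

Emit:
apply_moves(
  targets=[
    [[0, 0, -0.025, 0, -1], [0, 0, -0.025, 0, -1], [0, 0, 0, 0, -1]],
  ],
)

```text
clock: 16.78
eef_pos: [0.5305, 0.1033, 0.1322]
tool_rot: [-0.042, 0.999, -0.011, 0.0]
ft_force: [1.3, -4.7, 0.5]
grip_width: 0.0132
grasp_force: 60.8
```

Emit:
apply_moves(
  targets=[
    [[0, 0, -0.025, 0, -1], [0, 0, -0.025, 0, -1], [0, 0, 0, 0, -1]],
  ],
)

```text
clock: 17.03
eef_pos: [0.5304, 0.1034, 0.1303]
tool_rot: [-0.042, 0.999, -0.011, 0.0]
ft_force: [-0.2, -4.0, -0.2]
grip_width: 0.0135
grasp_force: 60.8
```

Emit:
apply_moves(
  targets=[
    [[0, 0, -0.025, 0, -1], [0, 0, -0.025, 0, -1], [0, 0, 0, 0, -1]],
  ],
)

```text
clock: 17.28
eef_pos: [0.5305, 0.1035, 0.1284]
tool_rot: [-0.042, 0.999, -0.011, 0.0]
ft_force: [0.2, -4.8, 1.2]
grip_width: 0.0132
grasp_force: 60.8
```

The side force holds at 4–5 N and the drag at about 2 N past the ramp, so gap 2 is the light one. I continue gently towards the floor.

Emit:
apply_moves(
  targets=[
    [[0, 0, -0.03, 0, -1], [0, 0, -0.03, 0, -1], [0, 0, -0.03, 0, -1], [0, 0, -0.03, 0, -1], [0, 0, 0, 0, -1]],
  ],
)

```text
clock: 17.7
eef_pos: [0.5307, 0.1036, 0.1236]
tool_rot: [-0.042, 0.999, -0.011, 0.0]
ft_force: [0.7, -4.1, -0.0]
grip_width: 0.0134
grasp_force: 60.9
```

Emit:
apply_moves(
  targets=[
    [[0, 0, -0.03, 0, -1], [0, 0, -0.03, 0, -1], [0, 0, -0.03, 0, -1], [0, 0, -0.03, 0, -1], [0, 0, 0, 0, -1]],
  ],
)

```text
clock: 18.12
eef_pos: [0.5306, 0.1035, 0.1188]
tool_rot: [-0.042, 0.999, -0.011, 0.0]
ft_force: [0.7, -4.5, 0.4]
grip_width: 0.0135
grasp_force: 61.0
```

Emit:
apply_moves(
  targets=[
    [[0, 0, -0.025, 0, -1], [0, 0, -0.025, 0, -1], [0, 0, -0.025, 0, -1], [0, 0, 0, 0, -1]],
  ],
)

```text
clock: 18.45
eef_pos: [0.5306, 0.1035, 0.1159]
tool_rot: [-0.042, 0.999, -0.011, 0.0]
ft_force: [-0.9, -4.1, 1.0]
grip_width: 0.0133
grasp_force: 61.0
```

Emit:
apply_moves(
  targets=[
    [[0, 0, -0.025, 0, -1], [0, 0, -0.025, 0, -1], [0, 0, -0.025, 0, -1], [0, 0, 0, 0, -1]],
  ],
)

```text
clock: 18.78
eef_pos: [0.5307, 0.1035, 0.1129]
tool_rot: [-0.042, 0.999, -0.011, 0.0]
ft_force: [1.2, -4.0, 0.9]
grip_width: 0.0133
grasp_force: 61.0
```

Emit:
apply_moves(
  targets=[
    [[0, 0, -0.025, 0, -1], [0, 0, 0, 0, -1]],
  ],
)

```text
clock: 18.95
eef_pos: [0.5307, 0.1036, 0.112]
tool_rot: [-0.042, 0.999, -0.011, 0.0]
ft_force: [0.9, -4.9, 0.6]
grip_width: 0.0133
grasp_force: 61.0
```

Emit:
apply_moves(
  targets=[
    [[0, 0, -0.025, 0, -1], [0, 0, 0, 0, -1]],
  ],
)

```text
clock: 19.12
eef_pos: [0.5307, 0.1036, 0.111]
tool_rot: [-0.042, 0.999, -0.011, 0.001]
ft_force: [0.7, -5.2, 0.3]
grip_width: 0.0129
grasp_force: 61.0
```

Emit:
apply_moves(
  targets=[
    [[0, 0, -0.025, 0, -1], [0, 0, 0, 0, -1]],
  ],
)

```text
clock: 19.28
eef_pos: [0.5308, 0.1036, 0.1107]
tool_rot: [-0.042, 0.999, -0.011, 0.001]
ft_force: [0.5, -5.0, 4.8]
grip_width: 0.0132
grasp_force: 61.8
```

Emit:
apply_moves(
  targets=[
    [[0, 0, -0.02, 0, -1], [0, 0, 0, 0, -1]],
  ],
)

```text
clock: 19.45
eef_pos: [0.5309, 0.1036, 0.1106]
tool_rot: [-0.042, 0.999, -0.011, 0.001]
ft_force: [-2.2, -4.7, 8.6]
grip_width: 0.0137
grasp_force: 62.3
```

The floor is felt at TCP z=0.1106, where the geometry predicted it. I ease off slightly, release and lift.

Emit:
apply_moves(
  targets=[
    [[0, 0, 0.02, 0, -1], [0, 0, 0, 0, -0.2], [0, 0, 0, 0, -0.2], [0, 0, 0, 0, -0.2], [0, 0, 0, 0, -0.2], [0, 0, 0, 0, -0.2]],
  ],
)

```text
clock: 19.95
eef_pos: [0.5305, 0.1041, 0.1098]
tool_rot: [-0.042, 0.999, -0.011, 0.0]
ft_force: [-0.4, -1.1, -1.1]
grip_width: 0.0342
grasp_force: 0.0
```

Emit:
apply_moves(
  targets=[
    [[0, 0, 0.1, 0, -0.2], [0, 0, 0.3, 0, -0.2], [0, 0, 0.5, 0, -0.2], [0, 0, 0.6, 0, -0.2], [0, 0, 0.6, 0, -0.2], [0, 0, 0.3, 0, -0.2], [0, 0, 0, 0, -0.2]],
  ],
)

```text
clock: 20.53
eef_pos: [0.5328, 0.1042, 0.2099]
tool_rot: [-0.042, 0.999, -0.01, 0.004]
ft_force: [1.2, -0.9, 0.0]
grip_width: 0.0341
grasp_force: 0.0
```

```bash
python3 - <<'E'
from h import *
p,d=imaging.camera("side"); s=Cam("side")
o=get_obs(); print(o["eef_pos"],o["ft_force"],o["grip_width"])
m=red(p); m[:160]=0; m[245:]=0; m[:,:235]=0; m[:,:235]=0; m[:,275:]=0
ys,xs=np.where(m); print(xs.min(),xs.max(),ys.min(),ys.max())
for v in(ys.min(),ys.max()+1):
    r=s.ray(xs.mean(),v); print("at y=.094:",s.e+r*(.094-s.e[1])/r[1])
cv2.imwrite("pics/s5.png",cv2.resize(p[130:250,200:310],None,fx=5,fy=5,interpolation=cv2.INTER_CUBIC))
E
```

```text
[0.53179967 0.10392953 0.20785447] [ 0.22249938  0.19412615 -0.88544374] 0.03389327266430262
253 259 195 205
at y=.094: [0.53018878 0.094      0.12167896]
at y=.094: [0.53002824 0.094      0.08487095]
```

View pics/s5.png

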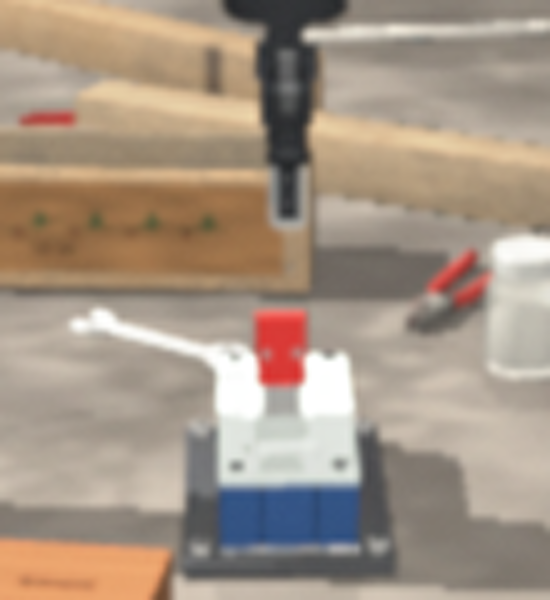

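The handle stands upright on its own, at crop (281,312–385). Its underside is at z≈0.085 (expected 0.086), so the blade is fully home. The gripper is clear, so I hand in.

```bash
python3 -c "
from workcell import order; print(order.job_done())"
```

```text
the job is handed in; nothing more can be done
None
```

I left the blade released and upright, seated on the floor of gap 2 (two dots, side force steady at 4–5 N), and handed the job in; gap 1 was given up as binding at about 11.5 N push, gap 3 was not tried because gap 2 matched the light drag, and the judge's verdict was not shown.

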